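# Seat the hex key in the rotor's clamping screw

### The job

Two T-handled hex keys stand upright in round white holders on the worktop. Take the larger one, turn it until its hexagon matches the recessed hexagonal socket in the middle of the round metal centrifuge rotor, and let it drop fully home. Leave it standing upright in the socket and let go; leave the smaller key standing in its holder.

Things in the scene. Friction and masses are not known exactly. Their poses are not given: they have to be found in the camera images.
- key_large: Larger T-key, about 0.2 kg. Origin: centre of its foot's underside; z up. Steel hexagon 24 mm across flats to z = 45 mm, foot chamfered 2 mm; 14 mm round neck; black crossbar 90 mm along x, 20 wide (y), 20 high, middle at z = 105: grip it there across y, from above. Two hexagon corners point along +x and -x. Starts upright in a loose hole, 26 mm deep, of a fixed white holder 64 mm wide, 32 high.
- key_small: Smaller T-key, not to be used: 96 mm tall, steel hexagon 16 mm across flats, black crossbar 60 mm long (x) and 16 mm wide, upright in a like fixed holder of its own. Origin: centre of its foot's underside; z up.
- rotor: Round aluminium rotor, fixed, 156 mm wide, 50 mm high, a ring of 12 round dark wells on its top, the hexagonal socket in its middle. Origin: centre of its underside; z up; two of the socket's corners point along +x and -x.
- socket (a point): Middle of the socket's floor, 12 mm above the worktop; same axes as the rotor. Up to z = 24 mm a hexagon 26.6 mm across flats, then a mouth flaring to 45 mm at z = 38 mm, the rotor's top. The key drops in when its x is at 0, 60, 120 ... degrees to this x, within about 10 degrees, else it stays 15 mm or more above the floor. Fully home its foot rests on the floor.
Not all that is in view belongs to the job. What is shaped like the key_large but yellow is not meant.

How it is judged:
At the end, for the whole second after the job is handed in: The larger key stands in the socket at rest: its foot within 6 mm of the socket's floor in height and within 6 mm of its middle, upright within 10 degrees; the smaller key still stands in its holder (within 30 mm of its start and 17 degrees of upright) (z of key_large in the frame of socket between -0.004 and 0.006 m and horizontal distance between key_large and socket below 0.006 m and angle between key_large's own z axis and vertical below 0.17 rad and linear speed of key_large below 0.02 m/s and angle between key_small's own z axis and vertical below 0.3 rad and distance of key_small from where it was at the start of the episode below 0.03 m); the robot touches nothing.
It also fails if it takes over 42 s, if anything falls off the work surface, if the arm or the gripper's body presses on something with over 40 N, if the wrist force passes 120 N, or if a joint passes its speed limit or range.

### The arm

A 6-joint arm with a two-finger parallel gripper is mounted at the origin on the work surface; the furniture and walls round the work are solid. World frame = base frame: x ahead of the robot, y to its left, z up, the work surface at z = 0. Lengths are in m, angles in rad, forces in N, time in s.
With the tool pointing down it reaches from about 0.375 to 0.9 m from the base axis. Payload 3.1 kg.
Tool frame: the origin (TCP) lies midway between the tips of the shut fingers; the grasp point (between the pads) lies 19 mm behind it; z points along the fingers, y is the line along which they close (so a half turn about z gives the same grasp; the last joint's range is limited). The gripper opens to 87 mm and grips with 3 to 60 N. Pads are 19 mm wide; open, the fingers measure 117 mm over their backs; the gripper's body (75 mm by 190 mm) begins 51 mm behind the grasp point.
Start: joints at [-1.403, 0.527, 1.433, -0, 1.181, -0.178], TCP at [0.212, -0.588, 0.223] pointing down, gripper open.
Joint ranges: [-3.08, 3.08], [-0.75, 2.2], [0.22, 2.44], [-1.43, 4.57], [0, 2.65], [-2.85, 2.85]. Speed limits (rad/s): [2.79, 2.79, 3.14, 3.14, 3.14, 3.14].

### API

Orientations are given as a unit quaternion [x, y, z, w].
In Python, from bench import r gives the robot as it stands.
- The arm moves only by the tool send_rows, never from a script. Its arguments are lists of equal length, an entry for each row: "linear": the shift along the tool's x, y, z in cm, a list of three; "twist": the turn, a rotation vector about the tool's x, y, z in units of 5 degrees (1.0 is 5 degrees), a list of three; "grip": the closure in counts, from 0 (fully open) to 255 (shut). In form: {"linear": [[dx, dy, dz], ...], "twist": [[rx, ry, rz], ...], "grip": [grip, ...]}. A call has 1 to 10 rows; each row is the pose to reach, as a shift and turn from the pose commanded when the call began, along the tool's axes at that moment; what a row does not reach only later rows make up. A row lasts 1/12 s, in which the tool goes at most 41.7 mm and 7.16 degrees, less where a joint would pass 70% of its speed; a pose out of reach is approached as far as the arm can. A call with a gripper value outside its range is refused whole. The fingers move at their own pace and stop on an object; "newtons" is the grip in N (left out, the last holds). Time passes only in rows, so rows that repeat a pose let the fingers close. It gives the time, the measured TCP pose, the force, the opening and the grip force at its end, in the units of the state.
- r.read_state(): the state, without advancing time (a new reading comes with each control period).
- r.camera(name): name is "scene" or "top"; returns a dict with "img" (384x512x3 uint8, red, green, blue), "z_map" (384x512 float32, m along the optical axis (not along the pixel's ray), 0 where there is no reading), "fx", "fy", "cx", "cy" (pixels), "D" ([k1, k2, p1, p2, k3] as OpenCV has them; the pictures are not rectified), "R" (3x3) and "t" (3): a world point X has camera coordinates R X + t. Camera axes: x right, y down, z forward; pixel columns grow to the right and rows downward; lengths in m; the calibration is good to about 2 mm. A picture is of the moment at which its call begins.
- r.job_done(): hands the job in; it is judged then, once.
The state is a dict: "time": time; "q": joint angles; "dq": joint speeds; "effort": joint torques, N m; "tcp_pos": TCP position; "tool_rot": TCP orientation; "wrist_force": force on the tool from outside, world axes, zero at the start; "ft_torque": the same for the moment, N m; "grip_width": opening from 0.0 (shut) to 1.0 (fully open); "gripper_force": force on a finger pad.
Only numpy, scipy, OpenCV 4.12 (cv2) and the standard library are available. Lean on these libraries where they do the work, as an engineer would, in place of code of your own. Each camera call takes 0.05 s, during which the arm holds its last target. There are 200 camera calls.

## Working session

There is one attempt and no reset: what is moved stays moved. The work goes in short steps, Python scripts to look and compute and a tool call to move; the robot and the scene stay as the last step left them, time stands still between calls to the robot, and variables do not carry over. Pictures are saved under pics/ and viewed, at most 10 in all, crops included, and the job is handed in when it is done.

Besides the shell and the picture viewer there is one more tool, called after "Call:" as a command line: name --argument value ..., lists and objects as JSON in quotes. send_rows: Moves the arm, as the interface text tells. Its arguments: {"type":"object","properties":{"linear":{"type":"array","items":{"type":"array","items":{"type":"number"}}},"twist":{"type":"array","items":{"type":"array","items":{"type":"number"}}},"grip":{"type":"array","items":{"type":"number"}},"newtons":{"type":"number"}},"required":["linear","twist","grip"]}

```bash
mkdir -p pics
cat > h.py <<'E'
import numpy as np, cv2
from bench import r
def world(c):
    z=c["z_map"]; H,W=z.shape
    K=np.array([[c["fx"],0,c["cx"]],[0,c["fy"],c["cy"]],[0,0,1.]])
    u,v=np.meshgrid(np.arange(W),np.arange(H))
    p=cv2.undistortPoints(np.stack([u,v],-1).reshape(-1,1,2).astype(float),K,np.array(c["D"],float)).reshape(H,W,2)
    P=np.dstack([p*z[...,None],z])
    return (P-np.array(c["t"]))@np.array(c["R"])
E
python3 - <<'E'
from h import *
for n in("top","scene"):
    c=r.camera(n); np.save(n+"_w.npy",world(c)); np.save(n+"_i.npy",c["img"])
    cv2.imwrite(f"pics/{n}0.png",cv2.resize(c["img"][...,::-1],(800,600)))
s=r.read_state(); print(s["tcp_pos"],s["tool_rot"],s["time"])
E
```

```text
[ 0.21233728 -0.5871234   0.22167278] [ 9.84999777e-01  1.72552853e-01 -7.37874637e-06 -9.75981129e-04] 0.1
```

View pics/top0.png

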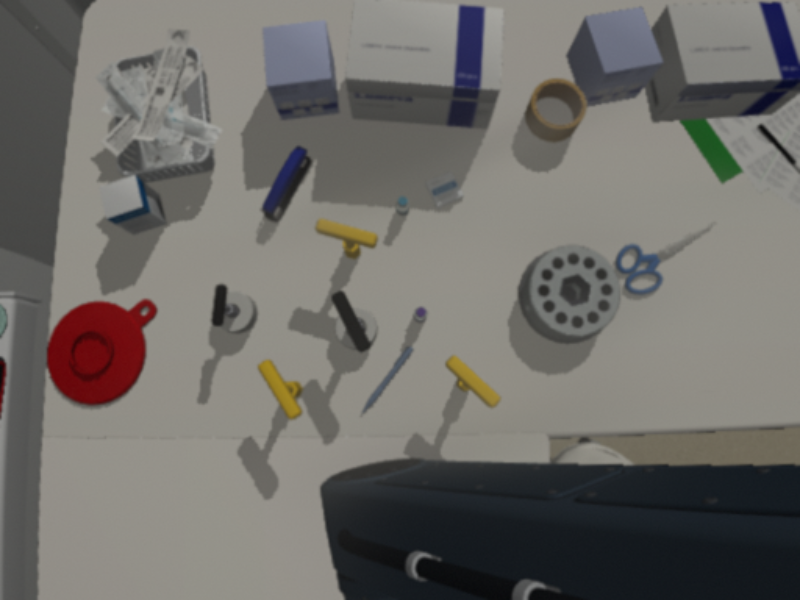

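View pics/scene0.png

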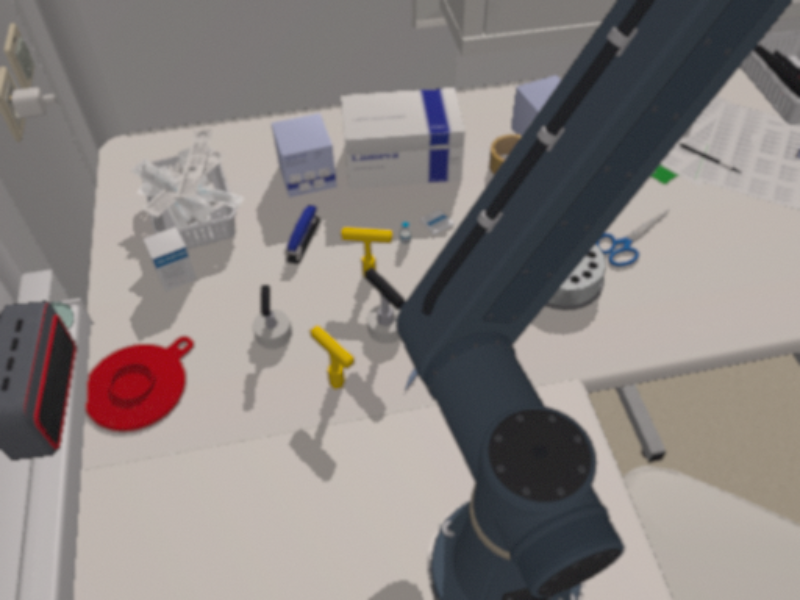

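Candidates in the top view (800x600): black bars at (352,322) and (219,305), and yellow T-keys at (347,233), (280,388) and (473,380). The one at (352,322) fits, being black with the longer and wider bar. The rotor is at (575,290). I'll confirm with crops and measure.

Run:
```python
from h import *
W=np.load("top_w.npy"); I=np.load("top_i.npy")
s=.64
def bar(u0,u1,v0,v1,name):
    w=W[int(v0*s):int(v1*s),int(u0*s):int(u1*s)]; i=I[int(v0*s):int(v1*s),int(u0*s):int(u1*s)].astype(int)
    m=(i.max(-1)<70)&(w[...,2]>.06)
    p=w[m]; zt=np.median(p[:,2]); p=p[abs(p[:,2]-zt)<.008]
    (c,wh,a)=cv2.minAreaRect((p[:,:2]*1000).astype(np.float32))
    print(name,len(p),zt,np.array(c)/1000,wh,a,cv2.fitLine((p[:,:2]*1000).astype(np.float32),cv2.DIST_HUBER,0,.01,.01).ravel())
bar(320,385,280,360,"large"); bar(205,240,275,335,"small")
# rotor
w=W[int(230*s):int(350*s),int(510*s):int(630*s)]
p=w[abs(w[...,2]-.05)<.006]; print("rotor top z",np.median(p[:,2]))
print("enc",cv2.minEnclosingCircle((p[:,:2]*1000).astype(np.float32)), cv2.minAreaRect((p[:,:2]*1000).astype(np.float32)))
v0,u0=int(230*s),int(510*s)
for z in np.arange(0,.06,.004):
    q=w[abs(w[...,2]-z-.002)<.002]; print(round(z,3),len(q),end="; ")
a=cv2.resize(I[150:220,328:408],(480,420),interpolation=cv2.INTER_CUBIC)
b=cv2.resize(I[170:240,190:250],(300,420),interpolation=cv2.INTER_CUBIC)
cv2.imwrite("pics/crop1.png",np.hstack([a,b])[...,::-1])
print("\n",W[185,367],W[175,367])
# heights of yellow, obstacles
for n,(u,v) in dict(y1=(347,233),y2=(280,388),y3=(473,380),box=(300,50),tube=(420,312)).items(): print(n,W[int(v*s),int(u*s)].round(3))
```

```text
large 351 0.12236857757244325 [0.43907373 0.08467016] (88.55726623535156, 19.256441116333008) 26.064538955688477 [8.9891291e-01 4.3812737e-01 4.3855444e+02 8.4268005e+01]
small 173 0.10263527230722563 [0.46690741 0.27566589] (13.502715110778809, 57.07648849487305) 84.26332092285156 [ 9.93815362e-01 -1.11045085e-01  4.66120514e+02  2.74392761e+02]
rotor top z 0.051939604901467554
enc ((488.109619140625, -252.28921508789062), 73.06999206542969) ((487.8382873535156, -252.11053466796875), (143.24371337890625, 141.7083282470703), 89.26307678222656)
0.0 2069; 0.004 229; 0.008 259; 0.012 99; 0.016 33; 0.02 24; 0.024 31; 0.028 30; 0.032 33; 0.036 43; 0.04 76; 0.044 100; 0.048 1235; 0.052 1236; 0.056 6; 
 [ 0.49534738 -0.26161297  0.01534602] [ 0.51306162 -0.25138012  0.05279717]
y1 [0.566 0.089 0.113]
y2 [0.349 0.182 0.116]
y3 [ 0.355 -0.081  0.116]
box [0.863 0.163 0.112]
tube [ 0.461 -0.013  0.048]
```

View pics/crop1.png

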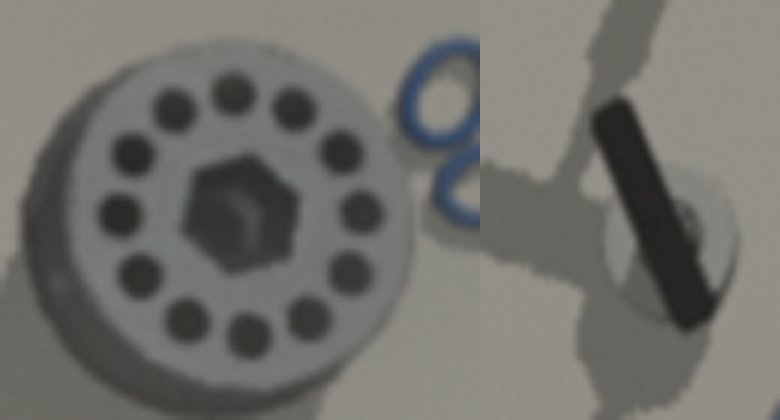

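The crop shows a 45 mm flared hex mouth with corners near (247,155), (298,182), (295,245), (235,273), (185,245) and (192,178). On the right is the large black key, and its bar measures 89 x 19 mm against 57 x 14 for the other, so this is key_large.

```bash
cat >> h.py <<'E'
def plane(c,uv,z):
    K=np.array([[c["fx"],0,c["cx"]],[0,c["fy"],c["cy"]],[0,0,1.]])
    p=cv2.undistortPoints(np.array(uv,float).reshape(-1,1,2),K,np.array(c["D"],float)).reshape(-1,2)
    R=np.array(c["R"]);t=np.array(c["t"]); o=-R.T@t; d=np.c_[p,np.ones(len(p))]@R
    return (o+d*((z-o[2])/d[:,2])[:,None])[:,:2]
E
python3 - <<'E'
from h import *
c=r.camera("top")
f=lambda a:(np.array(a,float)+.5)/6-.5+[328,150]
hx=plane(c,f([(247,155),(298,182),(295,245),(235,273),(185,245),(192,178)]),.051)
d=hx-hx.mean(0); a=np.degrees(np.arctan2(d[:,1],d[:,0]))
print(hx.mean(0),np.linalg.norm(d,axis=1),a, np.degrees(np.angle(np.exp(6j*np.radians(a)).mean()))/6)
w=plane(c,f([(233,93),(293,109),(342,152),(361,212),(351,273),(309,320),(249,336),(187,321),(140,276),(120,214),(133,154),(175,109)]),.051)
d=w-w.mean(0); a=np.degrees(np.arctan2(d[:,1],d[:,0]))
print(w.mean(0),np.linalg.norm(d,axis=1),np.degrees(np.angle(np.exp(12j*np.radians(a)).mean()))/12)
s=r.read_state()
from scipy.spatial.transform import Rotation as Ro
print(s["tcp_pos"],Ro.from_quat(s["tool_rot"]).as_matrix().round(3))
E
```

```text
[ 0.48885338 -0.25247731] [0.02377167 0.02659399 0.02451514 0.02460019 0.02705139 0.02417125] [  -8.92335952  -62.92974932 -123.14697377  169.26479351  117.57223223
   53.11152767] -5.8218317127800185
[ 0.48859528 -0.25218874] [0.04929717 0.04876083 0.04937517 0.04880084 0.04946437 0.0496703
 0.04917406 0.04938235 0.0490217  0.04905199 0.04909753 0.04933118] -0.4182494307912294
[ 0.21237957 -0.58719806  0.22181059] [[ 0.94   0.34  -0.   ]
 [ 0.34  -0.94   0.002]
 [ 0.    -0.002 -1.   ]]
```

```bash
cat > go.py <<'E'
import sys; from h import *
from scipy.spatial.transform import Rotation as Ro
# usage: go.py x y z yaw_of_tool_x(deg)
x,y,z,a=map(float,sys.argv[1:5]); s=r.read_state(); R=Ro.from_quat(s["tool_rot"])
c,q=np.cos(np.radians(a)),np.sin(np.radians(a))
T=Ro.from_matrix([[c,q,0],[q,-c,0],[0,0,-1]])
print("lin cm",(R.inv().apply(np.array([x,y,z])-s["tcp_pos"])*100).round(2),"twist",(np.degrees((R.inv()*T).as_rotvec())/5).round(2),"t",s["time"],s["tcp_pos"].round(4) if hasattr(s["tcp_pos"],'round') else s["tcp_pos"],np.round(s["q"],2))
E
python3 go.py .5 -.25 .222 26
```

```text
lin cm [ 3.851e+01 -2.194e+01  3.000e-02] twist [-0.02 -0.   -1.23] t 0.15 [ 0.2124 -0.5872  0.2218] [-1.4   0.53  1.43  0.    1.18 -0.18]
```

Call:
send_rows --linear '[[38.5, -21.9, 0], [38.5, -21.9, 0], [38.5, -21.9, 0], [38.5, -21.9, 0], [38.5, -21.9, 0], [38.5, -21.9, 0], [38.5, -21.9, 0], [38.5, -21.9, 0], [38.5, -21.9, 0], [38.5, -21.9, 0]]' --twist '[[0, 0, -1.2], [0, 0, -1.2], [0, 0, -1.2], [0, 0, -1.2], [0, 0, -1.2], [0, 0, -1.2], [0, 0, -1.2], [0, 0, -1.2], [0, 0, -1.2], [0, 0, -1.2]]' --grip '[0, 0, 0, 0, 0, 0, 0, 0, 0, 0]'

```text
time: 0.98
tcp_pos: [0.4839, -0.269, 0.2224]
tool_rot: [0.975, 0.224, -0.0, -0.0]
wrist_force: [1.5, -0.3, -0.2]
grip_width: 1.0
gripper_force: 0.0
```

```bash
python3 go.py .439 .0845 .20 26
```

```text
lin cm [ 11.38 -33.77   2.25] twist [-0.    0.   -0.03] t 0.9833 [ 0.4839 -0.269   0.2224] [-0.71  0.43  1.61  0.    1.1   0.41]
```

Call:
send_rows --linear '[[11.4, -33.8, 2.2], [11.4, -33.8, 2.2], [11.4, -33.8, 2.2], [11.4, -33.8, 2.2], [11.4, -33.8, 2.2], [11.4, -33.8, 2.2], [11.4, -33.8, 2.2], [11.4, -33.8, 2.2], [11.4, -33.8, 2.2], [11.4, -33.8, 2.2]]' --twist '[[0, 0, 0], [0, 0, 0], [0, 0, 0], [0, 0, 0], [0, 0, 0], [0, 0, 0], [0, 0, 0], [0, 0, 0], [0, 0, 0], [0, 0, 0]]' --grip '[0, 0, 0, 0, 0, 0, 0, 0, 0, 0]'

```text
time: 1.82
tcp_pos: [0.4359, 0.087, 0.2001]
tool_rot: [0.974, 0.227, -0.001, -0.001]
wrist_force: [0.3, -0.7, 0.6]
grip_width: 1.0
gripper_force: 0.0
```

```bash
python3 - <<'E'
from h import *
# hex mouth segmentation, arm may have moved off
c=r.camera("scene"); I=c["img"]
cv2.imwrite("pics/s1.png",cv2.resize(I[...,::-1],(800,600),interpolation=cv2.INTER_CUBIC))
T=np.load("top_i.npy")[150:220,328:408]; g=cv2.resize(cv2.cvtColor(T,cv2.COLOR_RGB2GRAY),None,fx=6,fy=6,interpolation=cv2.INTER_CUBIC)
t,m=cv2.threshold(g,95,255,cv2.THRESH_BINARY_INV)
n,l,st,ce=cv2.connectedComponentsWithStats(m); k=l[214,200] or l[214,240]
print(st[k],ce[k])
ct=cv2.findContours((l==k).astype(np.uint8),cv2.RETR_EXTERNAL,cv2.CHAIN_APPROX_NONE)[0][0]
tc=r.camera("top")
P=plane(tc,(ct.reshape(-1,2)+.5)/6-.5+[328,150],.051); d=P-[.4887,-.2523]
th=np.arctan2(d[:,1],d[:,0]); R=np.linalg.norm(d,axis=1)
# hex fit: best angle by least squares
from scipy.optimize import least_squares
def f(p):
    e=P-p[:2]; a=p[2]+np.radians(30)+np.radians(60)*np.arange(6)
    return (e@np.array([np.cos(a),np.sin(a)])).max(1)-p[3]
for a0 in(-20,-5,10):
    q=least_squares(f,[.4887,-.2523,np.radians(a0),.0225],x_scale=[.01,.01,.1,.01],loss="soft_l1",f_scale=.001); print(q.x[:2],np.degrees(q.x[2]),q.x[3],q.cost)
E
python3 go.py .439 .0845 .092 26
```

```text
[  179   152   123   124 11181] [240.60772739 213.96324121]
[ 0.48853361 -0.25189005] -15.077536410337556 0.02286335085089679 1.306338177460044e-05
[ 0.48853361 -0.25189005] -15.077536403956426 0.022863350850893863 1.3063381774600428e-05
[ 0.48853361 -0.25189005] -15.0775364037069 0.02286335085089374 1.3063381774600401e-05
lin cm [ 0.14 -0.04 10.85] twist [0.01 0.   0.01] t 1.9167 [0.438  0.0836 0.2005] [-0.06  0.32  1.89 -0.    0.93  1.05]
```

View pics/s1.png

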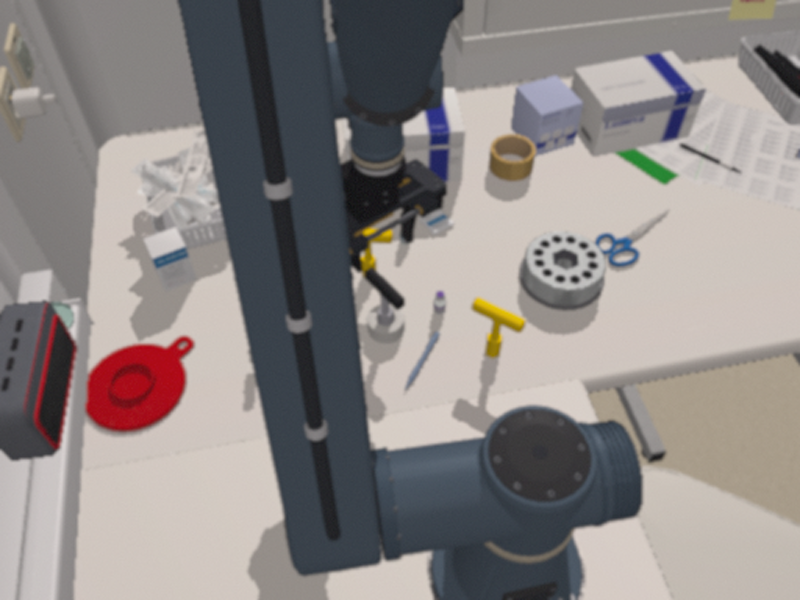

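The scene view shows the gripper above the large key, with the rotor clear at (565,265). The two socket angle estimates disagree (-6° by hand, -15° by fit), so I'll check with an overlay before placing. First I descend to the key.

Call:
send_rows --linear '[[0.1, 0, 3], [0.1, 0, 6], [0.1, 0, 8.5], [0.1, 0, 10], [0.1, 0, 10.8], [0.1, 0, 10.8], [0.1, 0, 10.8]]' --twist '[[0, 0, 0], [0, 0, 0], [0, 0, 0], [0, 0, 0], [0, 0, 0], [0, 0, 0], [0, 0, 0]]' --grip '[0, 0, 0, 0, 0, 0, 0]'

```text
time: 2.5
tcp_pos: [0.4397, 0.0824, 0.0926]
tool_rot: [0.975, 0.223, 0.0, 0.0]
wrist_force: [-0.4, 0.2, 0.2]
grip_width: 1.0
gripper_force: 0.0
```

```bash
python3 go.py .439 .0845 .092 26
python3 - <<'E'
from h import *
c=r.camera("top"); K=np.array([[c["fx"],0,c["cx"]],[0,c["fy"],c["cy"]],[0,0,1.]])
I=c["img"][165:205,345:390]; k=8
A=cv2.resize(I[...,::-1],None,fx=k,fy=k,interpolation=cv2.INTER_CUBIC)
A=cv2.convertScaleAbs(A,alpha=1.4)
outs=[A.copy()]
rv=cv2.Rodrigues(np.array(c["R"],float))[0]
B=A.copy()
for deg,col in((-15,(0,0,255)),(-6,(0,255,0))):
    a=np.radians(deg+60*np.arange(6)); rr=.0229/np.cos(np.pi/6)
    X=np.c_[.4886+rr*np.cos(a),-.2520+rr*np.sin(a),np.full(6,.051)]
    p=cv2.projectPoints(X,rv,np.array(c["t"],float),K,np.array(c["D"],float))[0].reshape(-1,2)
    p=((p-[345,165]+.5)*k-.5).round().astype(np.int32)
    cv2.polylines(B,[p],True,col,1)
cv2.imwrite("pics/hex.png",np.hstack([A,B]))
print(A.shape)
E
```

```text
lin cm [ 0.03 -0.22  0.06] twist [ 0.   -0.   -0.04] t 2.5 [0.4397 0.0824 0.0926] [-0.07  0.53  1.99 -0.    0.63  1.06]
(320, 360, 3)
```

View pics/hex.png

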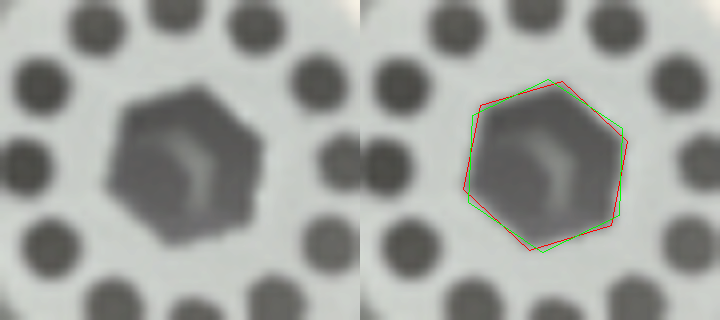

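The overlay shows the red -15° hexagon lying on the mouth's corners (200,83), (262,140), (250,222), (175,245), (107,190) and (123,108). The green -6° one does not fit, so the tool yaw for placing is 45°. Now I grip.

Call:
send_rows --linear '[[0, -0.2, 0], [0, -0.2, 0], [0, -0.2, 0], [0, -0.2, 0], [0, -0.2, 0], [0, -0.2, 0], [0, -0.2, 0], [0, -0.2, 0], [0, -0.2, 0], [0, -0.2, 0]]' --twist '[[0, 0, 0], [0, 0, 0], [0, 0, 0], [0, 0, 0], [0, 0, 0], [0, 0, 0], [0, 0, 0], [0, 0, 0], [0, 0, 0], [0, 0, 0]]' --grip '[0, 0, 255, 255, 255, 255, 255, 255, 255, 255]' --newtons 40

```text
time: 3.38
tcp_pos: [0.4382, 0.0852, 0.0925]
tool_rot: [0.975, 0.224, -0.0, -0.0]
wrist_force: [-0.2, -0.0, -0.5]
grip_width: 0.479
gripper_force: 0.0
```

Call:
send_rows --linear '[[0, 0, 0], [0, 0, 0], [0, 0, 0], [0, 0, 0], [0, 0, -1], [0, 0, -2], [0, 0, -3], [0, 0, -4], [0, 0, -4], [0, 0, -4]]' --twist '[[0, 0, 0], [0, 0, 0], [0, 0, 0], [0, 0, 0], [0, 0, 0], [0, 0, 0], [0, 0, 0], [0, 0, 0], [0, 0, 0], [0, 0, 0]]' --grip '[255, 255, 255, 255, 255, 255, 255, 255, 255, 255]'

```text
time: 4.22
tcp_pos: [0.4383, 0.0852, 0.1327]
tool_rot: [0.975, 0.224, 0.0, 0.0]
wrist_force: [-0.0, -1.0, -2.4]
grip_width: 0.226
gripper_force: 40.0
```

```bash
python3 go.py .439 .0845 .235 26
```

```text
lin cm [  0.04   0.1  -10.23] twist [ 0.   -0.01 -0.03] t 4.2167 [0.4383 0.0852 0.1327] [-0.06  0.45  1.96  0.    0.74  1.06]
```

Call:
send_rows --linear '[[0, 0, -2], [0, 0, -4], [0, 0, -6], [0, 0, -8], [0, 0, -9.5], [0, 0, -10.2], [0, 0, -10.2], [0, 0, -10.2]]' --twist '[[0, 0, 0], [0, 0, 0], [0, 0, 0], [0, 0, 0], [0, 0, 0], [0, 0, 0], [0, 0, 0], [0, 0, 0]]' --grip '[255, 255, 255, 255, 255, 255, 255, 255]'

```text
time: 4.88
tcp_pos: [0.4376, 0.0852, 0.2337]
tool_rot: [0.975, 0.224, -0.001, -0.0]
wrist_force: [0.4, 0.1, -1.5]
grip_width: 0.228
gripper_force: 40.0
```

```bash
python3 go.py .4886 -.252 .235 45
```

```text
lin cm [-10.12  32.57  -0.13] twist [-0.01  0.01 -3.83] t 4.8833 [0.4376 0.0852 0.2337] [-0.06  0.27  1.85 -0.    1.02  1.06]
```

Call:
send_rows --linear '[[-0.5, 1.6, 0], [-1.5, 4.9, 0], [-2.5, 8.1, 0], [-3.5, 11.4, 0], [-4.6, 14.7, 0], [-5.6, 17.9, 0], [-6.6, 21.2, 0], [-7.6, 24.4, 0], [-8.6, 27.7, 0], [-9.5, 30.5, 0]]' --twist '[[0, 0, -0.2], [0, 0, -0.6], [0, 0, -1], [0, 0, -1.4], [0, 0, -1.8], [0, 0, -2.2], [0, 0, -2.6], [0, 0, -3], [0, 0, -3.4], [0, 0, -3.8]]' --grip '[255, 255, 255, 255, 255, 255, 255, 255, 255, 255]'

```text
time: 5.72
tcp_pos: [0.4851, -0.2326, 0.2324]
tool_rot: [0.924, 0.382, -0.001, -0.001]
wrist_force: [1.1, -0.1, -2.2]
grip_width: 0.227
gripper_force: 40.0
```

```bash
python3 go.py .4886 -.252 .235 45
```

```text
lin cm [-1.12  1.62 -0.26] twist [-0.03  0.01 -0.02] t 5.7167 [ 0.4851 -0.2326  0.2324] [-0.65  0.4   1.64 -0.    1.11  0.13]
```

Call:
send_rows --linear '[[-0.6, 0.9, 0], [-1.1, 1.6, 0.5], [-1.1, 1.6, 2], [-1.1, 1.6, 4], [-1.1, 1.6, 6], [-1.1, 1.6, 7], [-1.1, 1.6, 7], [-1.1, 1.6, 7]]' --twist '[[0, 0, 0], [0, 0, 0], [0, 0, 0], [0, 0, 0], [0, 0, 0], [0, 0, 0], [0, 0, 0], [0, 0, 0]]' --grip '[255, 255, 255, 255, 255, 255, 255, 255]'

```text
time: 6.38
tcp_pos: [0.4888, -0.2486, 0.1637]
tool_rot: [0.924, 0.382, -0.001, -0.001]
wrist_force: [-0.6, 0.2, -1.0]
grip_width: 0.221
gripper_force: 40.0
```

```bash
python3 go.py .4886 -.252 .16 45
python3 - <<'E'
from h import *
out=[]
for n in("scene","top"):
    c=r.camera(n); K=np.array([[c["fx"],0,c["cx"]],[0,c["fy"],c["cy"]],[0,0,1.]])
    p=cv2.projectPoints(np.array([[.4886,-.252,.09]]),cv2.Rodrigues(np.array(c["R"],float))[0],np.array(c["t"],float),K,np.array(c["D"],float))[0].ravel()
    u,v=np.clip(p.round().astype(int),40,[471,343]); print(n,p,u,v)
    out.append(cv2.resize(c["img"][v-40:v+40,u-40:u+40,::-1],(400,400),interpolation=cv2.INTER_CUBIC))
    np.save(n+"_w2.npy",world(c))
cv2.imwrite("pics/pre.png",cv2.convertScaleAbs(np.hstack(out),alpha=1.3))
E
```

```text
lin cm [-0.25  0.23  0.37] twist [-0.03  0.   -0.02] t 6.3833 [ 0.4888 -0.2486  0.1637] [-0.67  0.5   1.68  0.    0.96  0.11]
scene [365.18446828 155.73137937] 365 156
top [372.93150591 182.09768039] 373 182
```

View pics/pre.png

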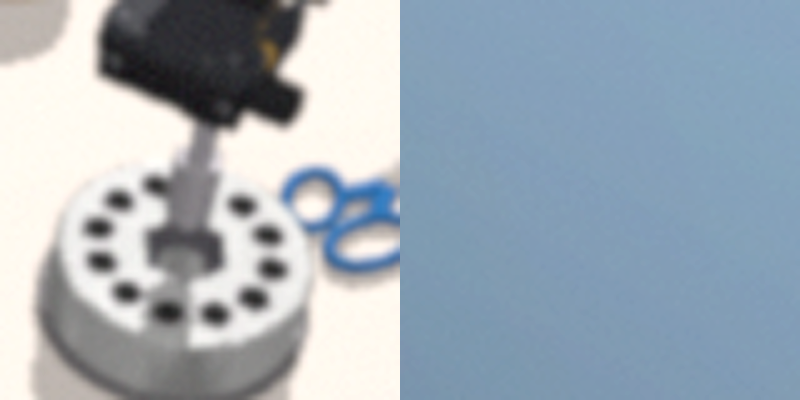

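The scene crop shows the key hanging upright, its foot at (190,230) over the mouth at (185,250); the arm blocks the top view. I'll settle, correct and lower it into the flare.

Call:
send_rows --linear '[[0, 0, 0], [0, 0, 0], [0, 0, 0]]' --twist '[[0, 0, 0], [0, 0, 0], [0, 0, 0]]' --grip '[255, 255, 255]'

```text
time: 6.73
tcp_pos: [0.4897, -0.25, 0.1654]
tool_rot: [0.924, 0.382, 0.0, 0.001]
wrist_force: [0.2, 0.7, -2.0]
grip_width: 0.226
gripper_force: 40.0
```

```bash
python3 go.py .4886 -.252 .125 45
python3 - <<'E'
from h import *
# key hexagon axis from scene depth: steel points between z .078 and .12
w=np.load("scene_w2.npy"); d=np.linalg.norm(w[...,:2]-[.4886,-.252],axis=-1)
for a,b in((.075,.09),(.09,.105),(.105,.118)):
    p=w[(d<.03)&(w[...,2]>a)&(w[...,2]<b)]; print(a,len(p),p.mean(0) if len(p) else '')
c=r.camera("scene");print(-np.array(c["R"]).T@np.array(c["t"]))
E
```

```text
lin cm [-0.21  0.06  4.04] twist [ 0.02 -0.   -0.03] t 6.7333 [ 0.4897 -0.25    0.1654] [-0.68  0.5   1.68  0.    0.96  0.11]
0.075 27 [ 0.48360454 -0.24109973  0.08438013]
0.09 37 [ 0.48244608 -0.24076289  0.09757406]
0.105 35 [ 0.48376379 -0.24042251  0.11112853]
[-0.31517446  0.20350463  1.03330392]
```

Call:
send_rows --linear '[[-0.2, 0.1, 0], [-0.2, 0.1, 1], [-0.2, 0.1, 2], [-0.2, 0.1, 2.8], [-0.2, 0.1, 3.4], [-0.2, 0.1, 3.9], [-0.2, 0.1, 3.9], [-0.2, 0.1, 3.9]]' --twist '[[0, 0, 0], [0, 0, 0], [0, 0, 0], [0, 0, 0], [0, 0, 0], [0, 0, 0], [0, 0, 0], [0, 0, 0]]' --grip '[255, 255, 255, 255, 255, 255, 255, 255]'

```text
time: 7.45
tcp_pos: [0.4884, -0.2517, 0.125]
tool_rot: [0.924, 0.382, -0.0, -0.0]
wrist_force: [-0.4, 0.2, -0.9]
grip_width: 0.227
gripper_force: 40.0
```

```bash
python3 go.py .4886 -.252 .10 45
```

```text
lin cm [-0.    0.04  2.5 ] twist [-0.01  0.   -0.03] t 7.45 [ 0.4884 -0.2517  0.125 ] [-0.68  0.56  1.71  0.    0.87  0.11]
```

Positioned exactly with no contact, so I'll lower slowly.

Call:
send_rows --linear '[[0, 0, 0.3], [0, 0, 0.6], [0, 0, 0.9], [0, 0, 1.2], [0, 0, 1.2]]' --twist '[[0, 0, 0], [0, 0, 0], [0, 0, 0], [0, 0, 0], [0, 0, 0]]' --grip '[255, 255, 255, 255, 255]'

```text
time: 7.87
tcp_pos: [0.4883, -0.2517, 0.113]
tool_rot: [0.924, 0.382, -0.0, -0.0]
wrist_force: [0.2, 1.2, -1.8]
grip_width: 0.228
gripper_force: 40.0
```

Call:
send_rows --linear '[[0, 0, 0.3], [0, 0, 0.6], [0, 0, 0.9], [0, 0, 1.2], [0, 0, 1.2]]' --twist '[[0, 0, 0], [0, 0, 0], [0, 0, 0], [0, 0, 0], [0, 0, 0]]' --grip '[255, 255, 255, 255, 255]'

```text
time: 8.28
tcp_pos: [0.4882, -0.2516, 0.1008]
tool_rot: [0.924, 0.382, -0.0, -0.001]
wrist_force: [-0.0, 1.6, -1.9]
grip_width: 0.23
gripper_force: 40.0
```

Near the floor with no load. I'll release, wait and retreat upwards.

Call:
send_rows --linear '[[0, 0, 0.2], [0, 0, 0.2], [0, 0, 0.2], [0, 0, 0.2], [0, 0, 0.2], [0, 0, 0.2], [0, 0, 0.2], [0, 0, 0.2], [0, 0, 0.2], [0, 0, 0.2]]' --twist '[[0, 0, 0], [0, 0, 0], [0, 0, 0], [0, 0, 0], [0, 0, 0], [0, 0, 0], [0, 0, 0], [0, 0, 0], [0, 0, 0], [0, 0, 0]]' --grip '[255, 255, 0, 0, 0, 0, 0, 0, 0, 0]'

```text
time: 9.12
tcp_pos: [0.4886, -0.2519, 0.0996]
tool_rot: [0.924, 0.382, 0.0, 0.0]
wrist_force: [1.2, 0.2, 0.4]
grip_width: 0.753
gripper_force: 0.0
```

Call:
send_rows --linear '[[0, 0, 0], [0, 0, 0], [0, 0, 0], [0, 0, 0], [0, 0, -1], [0, 0, -3], [0, 0, -6], [0, 0, -9], [0, 0, -12], [0, 0, -14]]' --twist '[[0, 0, 0], [0, 0, 0], [0, 0, 0], [0, 0, 0], [0, 0, 0], [0, 0, 0], [0, 0, 0], [0, 0, 0], [0, 0, 0], [0, 0, 0]]' --grip '[0, 0, 0, 0, 0, 0, 0, 0, 0, 0]'

```text
time: 9.95
tcp_pos: [0.4894, -0.2525, 0.2433]
tool_rot: [0.924, 0.382, 0.001, 0.002]
wrist_force: [0.4, -0.6, 0.4]
grip_width: 1.0
gripper_force: 0.0
```

```bash
python3 go.py .42 -.52 .25 45
```

```text
lin cm [-23.79  14.06  -0.62] twist [ 0.05 -0.01 -0.03] t 9.95 [ 0.4894 -0.2525  0.2433] [-0.68  0.4   1.6   0.    1.14  0.11]
```

Call:
send_rows --linear '[[-3, 2, 0], [-7, 4, 0], [-11, 6, 0], [-15, 9, 0], [-19, 11, 0], [-22, 13, 0], [-23.5, 14, 0], [-23.5, 14, 0], [-23.5, 14, 0]]' --twist '[[0, 0, 0], [0, 0, 0], [0, 0, 0], [0, 0, 0], [0, 0, 0], [0, 0, 0], [0, 0, 0], [0, 0, 0], [0, 0, 0]]' --grip '[0, 0, 0, 0, 0, 0, 0, 0, 0]'

```text
time: 10.7
tcp_pos: [0.4198, -0.5184, 0.2397]
tool_rot: [0.925, 0.38, 0.0, -0.0]
wrist_force: [-1.0, 1.3, -0.1]
grip_width: 1.0
gripper_force: 0.0
```

Run:
```python
from h import *
for n in("top","scene"):
    c=r.camera(n); w=world(c); I=c["img"].astype(int)
    m=(np.linalg.norm(w[...,:2]-[.4886,-.252],axis=-1)<.06)&(w[...,2]>.1)&(w[...,2]<.15)&(I.max(-1)<90)
    p=w[m]
    if len(p): print(n,len(p),np.percentile(p[:,2],[10,50,90]),np.array(cv2.minAreaRect((p[:,:2]*1000).astype(np.float32)),dtype=object))
    if n=="top": cv2.imwrite("pics/end.png",cv2.resize(c["img"][...,::-1],(800,600)))
```

```text
top 421 [0.11922364 0.12758105 0.1294802 ] [(489.5770263671875, -250.66534423828125)
 (89.34129333496094, 20.681415557861328) 45.428707122802734]
scene 251 [0.11380967 0.12402414 0.12821773] [(485.9855041503906, -247.47877502441406)
 (85.4056396484375, 18.741968154907227) 46.209388732910156]
```

View pics/end.png

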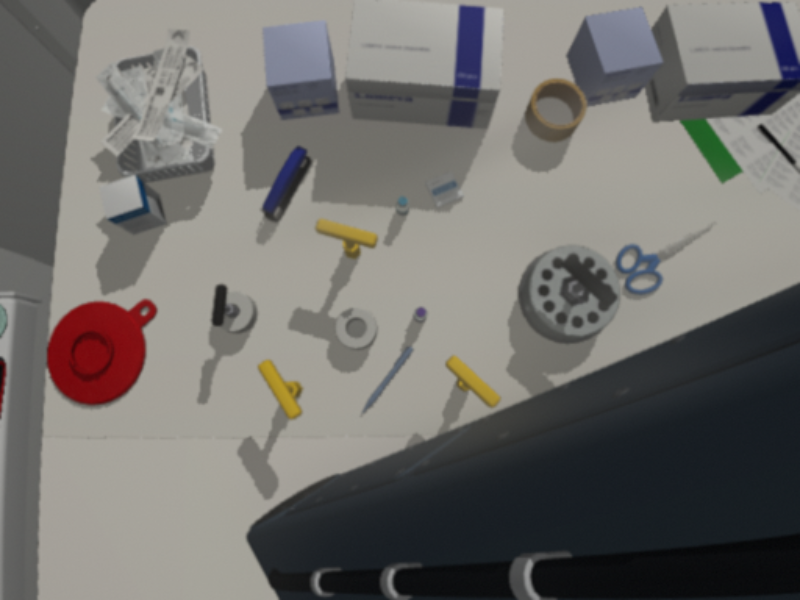

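The key stands in the rotor at (590,280). Its bar top is at 0.1276 m against 0.127 m expected fully home, and centred within 2 mm. The small key is undisturbed at (220,305).

```bash
python3 -c "
from bench import r
print(r.job_done())"
```

```text
the job is handed in; nothing more can be done
None
```

The larger key is standing upright and fully home in the rotor socket, released, with the smaller key still in its holder; I handed the job in at about 11 s on the robot's clock, and no verdict was returned.

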